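# Step a connector feeder back one notch

### The job

The connector feeder has been indexed one notch too far. With a fingertip push the red pawl's thumb tab back so that the pawl lifts well clear of the ratchet wheel, then, with the pawl up, push the star wheel backward by exactly one notch (its top moves towards the pawl's pivot, one peg spacing, an eighth of a turn), and push the pawl down again until it is seated in the new notch. Do not force the wheel against the lowered pawl, and leave the loose things around alone.

Things in the scene. Friction and masses are not known exactly. Their poses are not given: they have to be found in the camera images.
- feeder: connector feeder, bolted down: base plate 240 (x -130 to 110) x 420 (y) x 14 mm; origin on its underside below the ratchet disc, z up. Level axle along its x at y 0, z 105 mm. Ratchet disc and pawl at x -6 to 6; star of pegs at x 50 (open side); white posts at x -102 to -82, up to z 166. Below z 50 a carrier strip with orange connectors, geared to the wheel, slides along y
- feedwheel (a joint): turn of the wheel (ratchet disc, 8 teeth, and star), rad. More negative = backward = its top moves to the feeder's +y, towards the pawl's pivot. A notch is 0.785. Starts at 0.05 to 0.2; pawl down, it has play from 0 (backward blocked) to 0.24. One notch back the pawl drops fully in from -0.78 to -0.54 (middle -0.66). Needs 0.25 N m, stays where left; stops at -1.75, 0.95
- wheel_hub (a point): centre of the star on the axle (feeder x 50, y 0, z 105 mm). Black hub 44 mm across; 8 radial pegs, 10 mm thick, reach 82 mm from the axle. At wheel angle 0.12, and again one notch back at -0.66, two pegs stand 22.5 degrees either side of straight up. The ratchet disc behind it is 112 mm across with saw teeth 10 mm high
- peg_tip (a point): outer end, on its axis, of the orange peg (82 mm from the axle; the other seven are steel). At the start it is the first peg on the -y side of the top, about 22.5 degrees from upright; one notch backward carries it over the top to about 22.5 degrees on the +y side
- pawl (a joint): swing of the red pawl about its pivot, rad: 0 = down, fully in the notch; grows as the nose lifts, stop at 1.1. The nose is clear of the teeth above 0.25. The pivot is stiff (0.06 N m): the pawl stays where it is left
- pawl_pivot (a point): pivot axis of the pawl in the ratchet disc's plane (feeder x 0, y 75, z 150 mm), along the feeder's x; boss 22 mm across. The arm runs from here 65 mm towards -y to the nose on top of the ratchet disc; seated, the arm stays below z 170 mm
- tab_tip (a point): middle of the top edge of the pawl's red thumb tab, a plate 26 mm wide (along the feeder's x), 5 mm thick, reaching 55 mm from the pivot axis. Pawl seated, it leans 30 degrees from upright towards -y (the wheel); pushed to +y it lifts the pawl, pushed back to -y it lowers it
- collar: white plastic collar ring, 40 mm across, 26 mm tall, standing on the feeder's base plate; origin at the centre of its underside; leave alone
- dowel: steel dowel pin, 14 mm across, 45 mm tall, standing on the feeder's base plate; origin at its foot; leave alone
- parts_tray: blue divided parts tray, 100 x 130 x 25 mm; origin under its centre; leave alone
- nozzle_cup: brass nozzle body, 44 mm across, 60 mm tall; origin under its centre; leave alone
- adhesive: amber bottle with blue cap, 44 mm across, 100 mm tall; origin under its centre; leave alone
- driver: yellow-handled screwdriver lying on the table, 160 mm long; leave alone
- board: green circuit board with four orange connectors, 70 x 110 x 6 mm (16 mm over the connectors); origin under its centre; leave alone

How it is judged:
By the outcome, as a careful person would: the job done as asked, in the order asked, and still so for the second after the job is handed in, with the robot touching nothing.
It also fails if it takes over 51 s, if anything falls off the work surface, if the arm or the gripper's body presses on something with over 40 N, if the wrist force passes 120 N, or if a joint passes its speed limit or range.

### The arm

A 6-joint arm with a two-finger parallel gripper is mounted at the origin on the work surface. World frame = base frame: x ahead of the robot, y to its left, z up, the work surface at z = 0. Lengths are in m, angles in degrees, forces in N, time in s.
With the tool pointing down it reaches from about 0.25 to 0.725 m from the base axis. Payload 9.7 kg.
Tool frame: the origin (TCP) lies midway between the tips of the shut fingers; the grasp point (between the pads) lies 19 mm behind it (grip_point_offset is the distance from the TCP to the grasp point, in m); y points along the fingers, z is the direction in which the jaws open and shut, and the axes are right-handed (so a half turn about y gives the same grasp; the last joint's range is limited). The gripper opens to 85 mm and grips with 20 to 120 N. Pads are 22 mm wide; open, the fingers measure 114 mm over their backs; the gripper's body (76 mm by 85 mm) begins 54 mm behind the grasp point. The pads swing forward as they close: fully open they stand 13 mm farther back than shut.
Start: joints at [-74.026, 4.979, 10.078, 95.1, 0, 90], TCP at [0.151, -0.529, 0.197] pointing down, gripper open.
Joint ranges: [-179.16, 179.16], [-48.56, 103.87], [-65.8, 70.77], [-126.05, 130.52], [-82.76, 87.17], [-180, 180]. Speed limits (degrees/s): [127.2, 127.2, 147.25, 180, 180, 180].

### API

Orientations are given as [roll, pitch, yaw] about the fixed x, y, z axes, in that order (R = Rz(yaw) Ry(pitch) Rx(roll)).
In Python, from workcell import get_obs, camera, job_done, grip_point_offset gives the robot as it stands.
- The arm moves only by the tool move_arm, never from a script. Its argument "deltas" is a list that holds one entry, the list of rows, each a list of 4 numbers: the shift along the tool's x, y, z in m, then the turn about the tool's y in degrees. A call has 1 to 5 rows; each row is the pose to reach, as a shift and turn from the pose commanded when the call began, along the tool's axes at that moment; what a row does not reach only later rows make up. A row lasts 1/10 s, in which the tool goes at most 50 mm and 8.59 degrees, less where a joint would pass 70% of its speed; a pose out of reach is approached as far as the arm can. A call with a gripper value outside its range is refused whole. "claw" is the finger opening in m, from 0 to 0.0854, set as the call begins (left out, the last holds). The fingers move at their own pace and stop on an object; "newtons" is the grip in N (left out, the last holds). Time passes only in rows, so rows that repeat a pose let the fingers close. It gives the time, the measured TCP pose, the force and the opening at its end, in the units of the state.
- get_obs(): the state, without advancing time (a new reading comes with each control period).
- camera(name): name is "scene" or "top"; returns a dict with "color" (384x512x3 uint8, blue, green, red), "range_z" (384x512 float32, m along the optical axis (not along the pixel's ray), 0 where there is no reading), "fx", "fy", "cx", "cy" (pixels), "T" (4x4, takes a point from camera to world coordinates). Camera axes: x right, y down, z forward; pixel columns grow to the right and rows downward; lengths in m; the calibration is good to about 2 mm. A picture is of the moment at which its call begins.
- job_done(): hands the job in, once; it reports no verdict.
The state is a dict: "time": time; "q": joint angles; "qd": joint speeds; "joint_efforts": joint torques, N m; "ee_pos": TCP position; "tcp_rot": TCP orientation; "wrist_force": force on the tool from outside, world axes, zero at the start; "torque": the same for the moment, N m; "opening": finger opening in m.
Only numpy, scipy, OpenCV 4.12 (cv2) and the standard library are available. Lean on these libraries where they do the work, as an engineer would, in place of code of your own. Each camera call takes 0.05 s, during which the arm holds its last target. There are 200 camera calls.

## Working session

There is one attempt and no reset: what is moved stays moved. The work goes in short steps, Python scripts to look and compute and a tool call to move; the robot and the scene stay as the last step left them, time stands still between calls to the robot, and variables do not carry over. Pictures are saved under pics/ and viewed, about 8 in all and at most 12, crops included, and the job is handed in when it is done.

Besides the shell and the picture viewer there is one more tool, called as name([rows], argument=value, ...), one row to a line, values as JSON. move_arm: Moves the arm, as the interface text tells. Its arguments: {"type":"object","properties":{"deltas":{"type":"array"},"claw":{"type":"number"},"newtons":{"type":"number"}},"required":["deltas"]}

```bash
mkdir -p pics; ls
python3 - <<'E'
from workcell import get_obs,camera,grip_point_offset
import cv2,numpy as np
print(get_obs(),grip_point_offset)
for n in("scene","top"):
    c=camera(n);cv2.imwrite(f"pics/{n}0.png",c["color"]);np.savez(f"{n}0.npz",**c);print(n,c["fx"],c["cx"],c["cy"],c["T"].round(3).tolist())
E
```

```text
pics
{'time': 0.0, 'q': array([-7.40254213e+01,  5.01201709e+00,  1.00328382e+01,  9.50988988e+01,
        1.12249736e-03,  9.00005588e+01]), 'qd': array([-0.03451224,  0.06514128, -0.09030436, -0.01275663, -0.01189427,
       -0.09994782]), 'joint_efforts': array([-2.43595105e-04, -5.20380592e+01,  4.64814699e+01,  1.60084834e-02,
        5.98968904e-05,  2.67816830e-06]), 'ee_pos': array([ 0.15129508, -0.52849086,  0.19665983]), 'tcp_rot': array([-9.00780777e+01,  1.12173484e-03, -1.64025982e+02]), 'wrist_force': array([-0.26862906, -0.01367658, -0.11833066]), 'torque': array([-0.02280911,  0.02895587,  0.04150905]), 'opening': 0.08551966625509884} 0.0187
scene 424.2034706559774 252.3496588940697 196.06414581087674 [[0.874, 0.255, -0.414, 1.044], [0.486, -0.464, 0.741, -0.885], [-0.004, -0.848, -0.529, 0.775], [0.0, 0.0, 0.0, 1.0]]
top 471.3335622825477 261.390465530384 191.15238704333566 [[-0.047, -0.974, 0.22, 0.189], [-0.999, 0.046, -0.009, 0.005], [-0.002, -0.22, -0.975, 1.677], [0.0, 0.0, 0.0, 1.0]]
```

View pics/scene0.png

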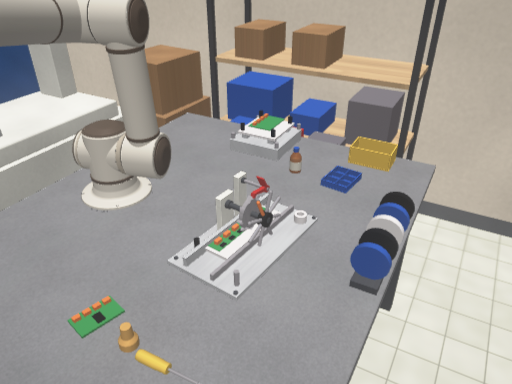

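View pics/top0.png

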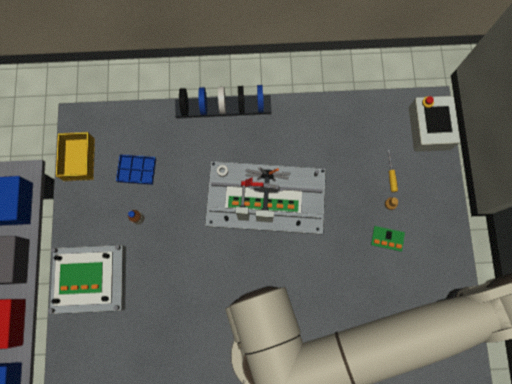

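The scene view shows the feeder at about (245,235), with the star wheel facing the camera at (262,212) and the red pawl at (262,188). In the top view its plate corners are roughly (213,163), (326,167), (322,233) and (208,229), so feeder +y points to image left (world +y). Next I fit the plate pose and enlarge the view.

```bash
cat > h.py <<'E'
import numpy as np,cv2
def pts(c):
    v,u=np.mgrid[0:384,0:512];z=c["range_z"]
    P=np.stack([(u-c["cx"])/c["fx"]*z,(v-c["cy"])/c["fy"]*z,z],-1)
    return P@c["T"][:3,:3].T+c["T"][:3,3]
def proj(c,p):
    q=(np.asarray(p)-c["T"][:3,3])@c["T"][:3,:3]
    return np.stack([q[...,0]/q[...,2]*c["fx"]+c["cx"],q[...,1]/q[...,2]*c["fy"]+c["cy"]],-1)
E
python3 - <<'E'
from h import *
for n in("top","scene"):
    c=dict(np.load(n+"0.npz"));W=pts(c);ok=c["range_z"]>0
    m=ok&(W[...,2]>.008)&(W[...,2]<.19)&(W[...,0]>.3)&(W[...,0]<.75)&(W[...,1]>-.35)&(W[...,1]<.4)
    nn,l,s,_=cv2.connectedComponentsWithStats(m.astype(np.uint8))
    for i in range(1,nn):
        if s[i,4]>30:
            P=W[l==i]; r=cv2.minAreaRect(P[:,:2].astype(np.float32)*1000)
            print(n,s[i],r,P[:,2].max(),np.percentile(P[:,2],[20,50]))
    hsv=cv2.cvtColor(c["color"],cv2.COLOR_BGR2HSV)
    red=((hsv[...,0]<5)|(hsv[...,0]>174))&(hsv[...,1]>150)&m
    P=W[red];print("red",len(P),P.min(0),P.max(0),P[P[:,2].argmax()], np.argwhere(red).mean(0))
    print("table z",np.median(W[...,2][ok&(abs(W[...,2])<.02)]))
c=dict(np.load("scene0.npz"));cv2.imwrite("pics/s1.png",cv2.resize(c["color"][155:295,165:325],None,fx=5,fy=4.2857*5/4.2857*0.85,interpolation=cv2.INTER_CUBIC))
E
```

```text
top [148 157   8  28  81] ((659.5658569335938, 389.51934814453125), (26.638824462890625, 99.05079650878906), 86.33165740966797) 0.03220268359801026 [0.01080421 0.01970974]
top [ 205  162  121   72 7303] ((544.3521728515625, -25.6619873046875), (425.3356628417969, 249.26608276367188), 84.23601531982422) 0.18956727978912613 [0.01326111 0.01999259]
red 75 [ 0.54766328 -0.01154129  0.15294191] [0.56999964 0.05810535 0.18956728] [0.56999964 0.02699735 0.18956728] [183.28       251.21333333]
table z 0.0007186752996672929
scene [ 168  172  150  127 8625] ((546.3917846679688, -26.550201416015625), (423.25616455078125, 242.03932189941406), 83.22669982910156) 0.18999369653420684 [0.01171495 0.02709039]
scene [321 178  29  14 122] ((664.9429931640625, 384.3312072753906), (30.338363647460938, 101.05257415771484), 89.06412506103516) 0.02539622633883254 [0.01095463 0.01618036]
red 50 [ 0.55246616 -0.01625926  0.15440159] [0.56879242 0.04176367 0.16265522] [ 0.55849313 -0.01366689  0.16265522] [190.46 257.98]
table z -0.0017942206791556892
```

View pics/s1.png

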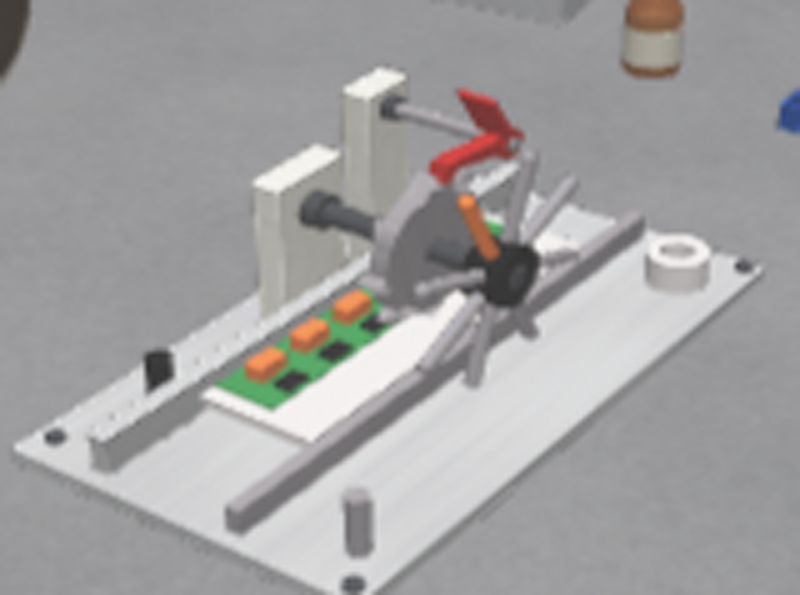

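The enlarged view shows the red tab top at (470,95), its pivot near (515,140) and the pawl nose at (440,165). The orange peg tip is at (467,200) and the hub at (512,272). The dowel is at (358,520) on the -y side and the collar at (678,262) on the +y side. I'll refine the plate fit from colour contours.

```bash
cat >> h.py <<'E'
def ray(c,uv,z):
    uv=np.asarray(uv,float);d=np.stack([(uv[...,0]-c["cx"])/c["fx"],(uv[...,1]-c["cy"])/c["fy"],np.ones(uv.shape[:-1])],-1)@c["T"][:3,:3].T
    o=c["T"][:3,3];return o+d*((z-o[2])/d[...,2])[...,None]
E
python3 - <<'E'
from h import *
from scipy.optimize import least_squares
def fit(c,nm):
    g=c["color"].min(2)
    u,v=np.meshgrid(range(512),range(384));X=ray(c,np.stack([u,v],-1),.014)
    roi=(abs(X[...,0]-.545)<.17)&(abs(X[...,1]+.026)<.26)
    t,_=cv2.threshold(g[roi].reshape(-1,1),0,255,cv2.THRESH_OTSU)
    m=(roi&(g>t)).astype(np.uint8);k,l,s,_=cv2.connectedComponentsWithStats(m)
    m=(l==1+s[1:,4].argmax()).astype(np.uint8);cs,_=cv2.findContours(m,cv2.RETR_EXTERNAL,cv2.CHAIN_APPROX_NONE)
    P=ray(c,cv2.convexHull(np.vstack(cs))[:,0],.014)[:,:2]
    full=ray(c,np.vstack(cs)[:,0],.014)[:,:2]
    def loc(p,P):
        a=p[2];R=np.array([[np.cos(a),-np.sin(a)],[np.sin(a),np.cos(a)]]);q=(P-p[:2])@R;return q
    def res(p):
        q=loc(p,full)-[-.01,0];dx=abs(q[:,0])-.12;dy=abs(q[:,1])-.21
        return np.where(np.maximum(dx,dy)<0,np.minimum(abs(dx),abs(dy)),np.hypot(np.maximum(dx,0),np.maximum(dy,0)))
    r=least_squares(res,[.555,-.026,-.08],loss="soft_l1",f_scale=.002)
    print(nm,t,r.x[:2],np.degrees(r.x[2]),np.median(res(r.x)),cv2.minAreaRect((P*1000).astype(np.float32)))
    return r.x
cs={n:dict(np.load(n+"0.npz")) for n in("top","scene")}
F={n:fit(c,n) for n,c in cs.items()}
p=F["top"];a=p[2];R=np.array([[np.cos(a),-np.sin(a),0],[np.sin(a),np.cos(a),0],[0,0,1]]);w=lambda x:np.array(x)@R.T/1000+[p[0],p[1],0]
s=np.sin
K={"hub":[50,0,105],"piv":[0,75,150],"tab":[0,75-27.5,150+47.6],"peg":[50,-31.4,105+75.8],"c1":[110,210,14],"c2":[110,-210,14],"c3":[-130,-210,14],"c4":[-130,210,14],"post":[-82,0,166]}
for k,x in K.items():print(k,w(x).round(4),proj(cs["top"],w(x)).round(1),proj(cs["scene"],w(x)).round(1), ((proj(cs["scene"],w(x))-[165,155])*[5,4.25]).round())
E
```

```text
top 112.0 [ 0.55361781 -0.02537011] -6.609389730358659 0.002446672634661598 ((543.9365844726562, -24.232437133789062), (419.0279235839844, 240.7050018310547), 83.40276336669922)
scene 177.0 [ 0.55799379 -0.0234732 ] -5.593506465262606 0.026110229263836722 ((546.55078125, -22.481185913085938), (429.8769836425781, 239.50433349609375), 83.33482360839844)
hub [ 0.6033 -0.0311  0.105 ] [267.1 174. ] [264.2 217.8] [496. 267.]
piv [0.5623 0.0491 0.15  ] [243.8 183.5] [264.7 187.1] [499. 136.]
tab [0.5591 0.0218 0.1976] [251.7 180.6] [259.3 176.5] [472.  91.]
peg [ 0.5997 -0.0623  0.1808] [276.8 168.7] [257.7 199.6] [464. 190.]
c1 [0.6871 0.1706 0.014 ] [210.8 160.7] [317.4 216.7] [762. 262.]
c2 [ 0.6387 -0.2466  0.014 ] [325.2 168.3] [235.8 296.2] [354. 600.]
c3 [ 0.4003 -0.219   0.014 ] [322.6 233.4] [166.3 259.1] [  7. 442.]
c4 [0.4487 0.1982 0.014 ] [204.6 225.4] [255.1 193.6] [450. 164.]
post [ 0.4722 -0.0159  0.166 ] [264.6 208.2] [226.  184.7] [305. 126.]
```

```bash
cat >> h.py <<'E'
POSE=[.5545,-.0250,np.radians(-6.2)]
def w(x,p=None):
    p=p or POSE;a=p[2];R=np.array([[np.cos(a),-np.sin(a),0],[np.sin(a),np.cos(a),0],[0,0,1]])
    return np.asarray(x,float)@R.T/1000+[p[0],p[1],0]
def overlay(c,box,s,wh,th):
    x0,y0,x1,y1=box;im=cv2.resize(c["color"][y0:y1,x0:x1],None,fx=s,fy=s,interpolation=cv2.INTER_CUBIC)
    def L(P,col,closed=False):
        q=((proj(c,w(P))-[x0,y0]+.5)*s).astype(np.int32);cv2.polylines(im,[q],closed,col,1)
    L([[110,210,14],[110,-210,14],[-130,-210,14],[-130,210,14]],(255,0,255),True)
    for k in range(8):
        a=np.radians(-22.5+45*k)+.12-wh;L([[50,0,105],[50,82*np.sin(a),105+82*np.cos(a)]],(0,255,255) if k==0 else (255,255,0))
    a=np.radians(-30)+th;L([[0,75,150],[0,75+55*np.sin(a),150+55*np.cos(a)]],(0,255,0))
    for a in(-102,-82):L([[a,-10,166],[a,10,166]],(255,0,0))
    return im
E
python3 - <<'E'
from h import *
t=overlay(dict(np.load("top0.npz")),(195,150,335,240),4,.12,0)
s=overlay(dict(np.load("scene0.npz")),(160,165,330,305),4,.12,0)
s2=overlay(dict(np.load("scene0.npz")),(215,165,295,245),5,.12,0)
cv2.imwrite("pics/ov0.png",np.vstack([np.pad(t,((0,0),(0,80+160-0),(0,0)))[:300,:800],np.hstack([cv2.resize(s,(400,300)),cv2.resize(s2,(400,300))])]))
E
```

```text
(no output)
```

View pics/ov0.png

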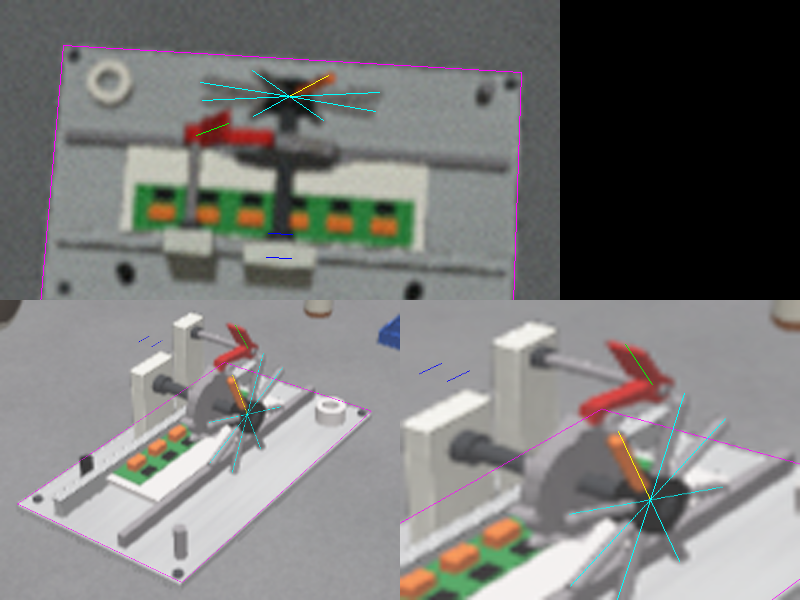

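The overlay fits the plate, tab and orange peg to within about 1–2 px, so the pose is good. Now for the approach moves.

```bash
cat >> h.py <<'E'
def go(*F):
    from workcell import get_obs
    from scipy.spatial.transform import Rotation as Ro
    o=get_obs();R=Ro.from_euler("xyz",o["tcp_rot"],degrees=True);p=np.array(o["ee_pos"])
    print("t",round(o["time"],2),"rot",o["tcp_rot"].round(2),"feeder pos",((np.linalg.inv(np.array([w([1,0,0])-w([0,0,0]),w([0,1,0])-w([0,0,0]),[0,0,.001]]).T))@(p-[POSE[0],POSE[1],0])).round(1),"F",o["wrist_force"].round(1))
    for f in F: print(f,"shift",R.inv().apply(w(f)-p).round(4),"turn",round(-((-90+np.degrees(POSE[2])-o["tcp_rot"][2]+180)%360-180),2))
E
python3 -c "
from h import *
go([4,22,260])"
```

```text
t 0.1 rot [ -90.07   -0.   -164.03] feeder pos [-346.5 -544.1  196.8] F [ 0.7 -0.1  0.4]
[4, 22, 260] shift [-0.5382 -0.0628 -0.3921] turn -67.83
```

move_arm([
  [[-0.03,-0.02,-0.022,-6],[-0.065,-0.04,-0.048,-14],[-0.1,-0.06,-0.073,-22],[-0.135,-0.063,-0.1,-30],[-0.17,-0.063,-0.125,-38]],
], claw=0)

```text
time: 0.6
ee_pos: [0.2812, -0.3605, 0.2611]
tcp_rot: [-89.9, -0.0, -125.7]
wrist_force: [0.4, -0.3, 0.2]
opening: 0.0123
```

```bash
python3 -c "
from h import *
go([4,22,260])"
```

```text
t 0.6 rot [-8.9930e+01 -2.0000e-02 -1.2572e+02] feeder pos [-235.5 -363.1  261.1] F [ 0.4 -0.3  0.2]
[4, 22, 260] shift [-0.4531  0.001   0.0186] turn -29.52
```

move_arm([
  [[-0.045,0.001,0.002,-7],[-0.09,0.001,0.004,-15],[-0.135,0.001,0.006,-22],[-0.18,0.001,0.008,-29.5],[-0.225,0.001,0.01,-29.5]],
])

```text
time: 1.1
ee_pos: [0.4216, -0.184, 0.2593]
tcp_rot: [-90.0, -0.0, -96.3]
wrist_force: [-0.1, 0.0, 0.6]
opening: 0.0001
```

```bash
python3 -c "
from h import *
go([4,22,260])"
```

```text
t 1.1 rot [-90.    -0.   -96.27] feeder pos [-115.  -172.4  259.3] F [-0.1  0.   0.6]
[4, 22, 260] shift [-0.1946 -0.0008  0.1188] turn -0.07
```

move_arm([
  [[-0.038,0,0.024,0],[-0.078,0,0.048,0],[-0.117,0,0.072,0],[-0.156,0,0.095,0],[-0.1945,0,0.119,0]],
])

```text
time: 1.6
ee_pos: [0.5619, -0.0042, 0.2591]
tcp_rot: [-90.0, -0.0, -96.5]
wrist_force: [1.3, -0.8, -0.3]
opening: 0.0001
```

move_arm([
  [[0,0.02,0,0],[0,0.04,0,0],[0,0.06,0,0],[0,0.073,0,0],[0,0.073,0,0]],
])

```text
time: 2.1
ee_pos: [0.5602, -0.0059, 0.184]
tcp_rot: [-90.2, -0.0, -96.5]
wrist_force: [-1.1, -0.4, -0.0]
opening: -0.0002
```

Run:
```python
from h import *
from workcell import camera
go([4,67,186])
c=camera("scene");t=camera("top")
a=overlay(c,(205,135,305,235),4,.15,0);b=overlay(t,(210,130,310,230),4,.15,0)
cv2.imwrite("pics/p1.png",np.hstack([a,b]))
```

```text
t 2.1 rot [-9.022e+01 -2.000e-02 -9.652e+01] feeder pos [  3.6  19.6 184. ] F [-1.1 -0.4 -0. ]
[4, 67, 186] shift [-0.0474 -0.002   0.0002] turn -0.32
```

View pics/p1.png

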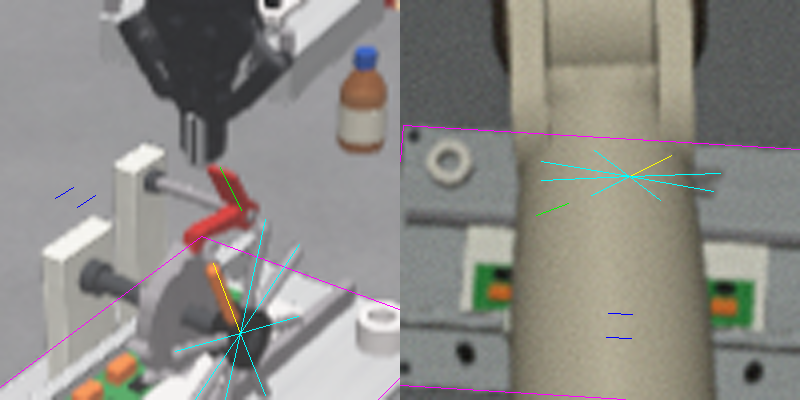

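The scene view shows the shut fingertips at (200,160), just on the wheel side of the tab top at (215,170). The arm hides the feeder in the top view. Pushing towards +y.

move_arm([
  [[-0.006,0,0,0],[-0.012,0,0,0],[-0.018,0,0,0],[-0.024,0,0,0],[-0.03,0,0,0]],
])

```text
time: 2.7
ee_pos: [0.5647, 0.0245, 0.1865]
tcp_rot: [-90.0, 0.0, -96.5]
wrist_force: [-0.5, 0.6, 0.1]
opening: 0.0001
```

move_arm([
  [[-0.004,0,0,0],[-0.008,0,0,0],[-0.012,0,0,0],[-0.016,0,0,0],[-0.018,0,0,0]],
])

```text
time: 3.2
ee_pos: [0.5667, 0.042, 0.1864]
tcp_rot: [-90.0, 0.0, -96.5]
wrist_force: [0.1, -0.7, -0.7]
opening: 0.0002
```

Run:
```python
from h import *
from workcell import camera
go([4,67,186])
c=camera("scene")
cv2.imwrite("pics/p2.png",overlay(c,(215,135,295,215),6,.15,.75))
```

```text
t 3.2 rot [-90.     0.   -96.52] feeder pos [  4.8  68.  186.4] F [ 0.1 -0.7 -0.7]
[4, 67, 186] shift [ 0.001   0.0004 -0.0008] turn -0.32
```

View pics/p2.png

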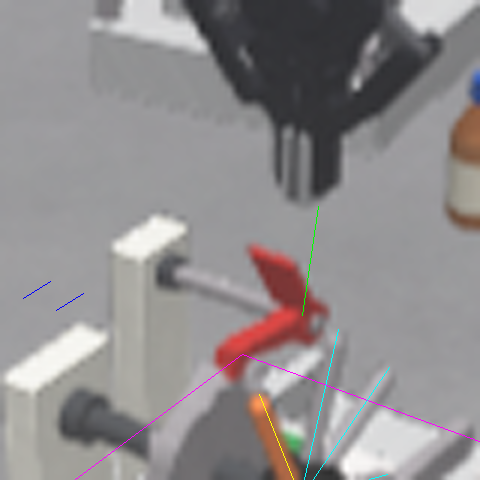

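The fingertip at (305,200) went past and the tab at (265,250) did not move. I'll check where the tip really is, using depth.

Run:
```python
from h import *
from workcell import camera
c=camera("scene");P=pts(c)
print("tcp proj",proj(c,w([4.8,68,186.4])))
for r in range(158,172): print(r,[ (q*1000).round().astype(int).tolist() for q in P[r,262:272:3]])
f=c["color"].astype(int)
q=proj(c,w([0,75,150]));print("piv",q)
print("tab depth", [ (P[r,k]*1000).round().tolist() for r,k in((178,259),(180,261),(183,263),(190,262),(192,256))])
print(w([0,47.5,197.6]),w([4.8,68,186.4]))
```

```text
tcp proj [265.08974093 177.47193393]
158 [[562, 31, 251], [571, 31, 254], [579, 34, 254], [582, 46, 249]]
159 [[562, 32, 248], [572, 29, 252], [580, 31, 253], [584, 42, 249]]
160 [[562, 32, 245], [572, 29, 249], [580, 33, 249], [583, 45, 244]]
161 [[564, 28, 244], [572, 30, 245], [581, 30, 247], [583, 44, 241]]
162 [[562, 30, 240], [572, 30, 242], [581, 30, 244], [583, 44, 239]]
163 [[561, 34, 235], [571, 33, 238], [579, 34, 239], [582, 46, 234]]
164 [[563, 30, 234], [572, 29, 237], [580, 33, 237], [583, 44, 232]]
165 [[563, 29, 231], [571, 31, 232], [579, 35, 232], [584, 43, 230]]
166 [[563, 30, 228], [571, 31, 229], [580, 33, 231], [391, 432, -3]]
167 [[561, 33, 223], [572, 30, 227], [580, 33, 227], [396, 423, -2]]
168 [[563, 30, 221], [573, 28, 225], [575, 43, 218], [399, 417, -3]]
169 [[373, 392, -2], [572, 29, 221], [394, 400, 0], [404, 407, -1]]
170 [[377, 383, -1], [386, 391, -2], [397, 395, -1], [407, 401, -1]]
171 [[378, 382, -5], [391, 383, -2], [398, 394, -5], [409, 397, -4]]
piv [264.90311363 187.03688222]
tab depth [[560.0, 17.0, 195.0], [565.0, 21.0, 188.0], [567.0, 29.0, 175.0], [569.0, 20.0, 158.0], [561.0, -2.0, 160.0]]
[0.55962997 0.02222217 0.1976    ] [0.56661588 0.04208387 0.1864    ]
```

Depth puts the real fingertip bottom at z≈0.219, with TCP reported at 0.186. So the tip sits about 33 mm above the TCP reading, while xy agree within about 5 mm. I'll back off, go lower and check again.

move_arm([
  [[0.012,0,0,0],[0.024,0,0,0],[0.036,0,0,0],[0.046,0,-0.002,0],[0.046,0,-0.002,0]],
])

```text
time: 3.8
ee_pos: [0.559, -0.0055, 0.1866]
tcp_rot: [-90.0, -0.0, -96.6]
wrist_force: [-0.9, 0.1, 0.4]
opening: 0.0001
```

move_arm([
  [[0,0.006,0,0],[0,0.012,0,0],[0,0.018,0,0],[0,0.023,0,0],[0,0.023,0,0]],
])

```text
time: 4.3
ee_pos: [0.559, -0.0035, 0.1623]
tcp_rot: [-90.1, -0.0, -96.5]
wrist_force: [0.5, -0.4, 0.1]
opening: -0.0002
```

```bash
cat >> h.py <<'E'
def tip(c):
    """lowest visible finger points near the TCP, feeder mm"""
    from workcell import get_obs
    P=pts(c);a=POSE[2];e=np.array(get_obs()["ee_pos"]);hsv=cv2.cvtColor(c["color"],cv2.COLOR_BGR2HSV)
    m=(np.hypot(P[...,0]-e[0],P[...,1]-e[1])<.03)&(P[...,2]>e[2]-.01)&(P[...,2]<e[2]+.07)&(hsv[...,1]<110)
    Q=P[m]-[POSE[0],POSE[1],0];Q=np.c_[Q[:,0]*np.cos(a)+Q[:,1]*np.sin(a),-Q[:,0]*np.sin(a)+Q[:,1]*np.cos(a),Q[:,2]]*1000
    print("tip n",len(Q),"lowest",np.percentile(Q[:,2],[0,3,8]).round(),"x",np.percentile(Q[:,0],[3,97]).round(),"y",np.percentile(Q[:,1],[3,97]).round())
E
python3 - <<'E'
from h import *
from workcell import camera
go([0,20,153])
for n in ("scene","top"): tip(camera(n))
E
```

```text
t 4.3 rot [-9.008e+01 -1.000e-02 -9.650e+01] feeder pos [  2.2  21.9 162.3] F [ 0.5 -0.4  0.1]
[0, 20, 153] shift [ 0.0019  0.0093 -0.0021] turn -0.3
tip n 140 lowest [153. 153. 155.] x [-8. 19.] y [-6. 28.]Traceback (most recent call last):
  File "<stdin>", line 4, in <module>
  File "h.py", line 38, in tip
    print("tip n",len(Q),"lowest",np.percentile(Q[:,2],[0,3,8]).round(),"x",np.percentile(Q[:,0],[3,97]).round(),"y",np.percentile(Q[:,1],[3,97]).round())
                                  ~~~~~~~~~~~~~^^^^^^^^^^^^^^^^
    return _quantile_unchecked(
        a, q, axis, out, overwrite_input, method, keepdims, weights)
    return _ureduce(a,
                    func=_quantile_ureduce_func,
    ...<5 lines>...
                    overwrite_input=overwrite_input,
                    method=method)
    r = func(a, **kwargs)
    result = _quantile(arr,
                       quantiles=q,
    ...<2 lines>...
                       out=out,
                       weights=wgt)
    slices_having_nans = np.isnan(arr[-1, ...])
                                  ~~~^^^^^^^^^
IndexError: index -1 is out of bounds for axis 0 with size 0
```

Run:
```python
from h import *
from workcell import camera
c=camera("scene");P=pts(c);a=POSE[2]
Q=P-[POSE[0],POSE[1],0];Q=np.stack([Q[...,0]*np.cos(a)+Q[...,1]*np.sin(a),-Q[...,0]*np.sin(a)+Q[...,1]*np.cos(a),Q[...,2]],-1)*1000
print("tcp",proj(c,w([2.2,21.9,162.3])))
for r in range(166,190): print(r,[(*Q[r,k].round().astype(int).tolist(),*c["color"][r,k].tolist()) for k in (250,253,256,259)])
cv2.imwrite("pics/p3.png",overlay(c,(215,135,295,215),6,.15,0))
```

```text
tcp [254.95841321 191.47456387]
166 [(-4, 7, 247, 55, 54, 54), (1, 14, 245, 59, 56, 56), (16, 7, 253, 55, 54, 53), (16, 20, 247, 62, 59, 59)]
167 [(-6, 11, 241, 56, 54, 53), (1, 14, 242, 57, 55, 54), (15, 9, 249, 56, 54, 54), (21, 14, 248, 58, 55, 55)]
168 [(-5, 9, 240, 56, 54, 54), (3, 12, 241, 55, 53, 52), (14, 10, 245, 57, 54, 54), (22, 13, 246, 56, 54, 54)]
169 [(-5, 9, 236, 76, 74, 74), (5, 9, 240, 68, 66, 66), (13, 11, 241, 57, 55, 55), (20, 15, 242, 55, 53, 53)]
170 [(-8, 13, 231, 95, 94, 93), (0, 16, 232, 103, 101, 101), (16, 7, 241, 55, 53, 53), (21, 14, 239, 55, 53, 53)]
171 [(-9, 14, 227, 96, 95, 95), (5, 9, 233, 106, 104, 104), (15, 9, 237, 70, 67, 68), (21, 14, 236, 53, 52, 52)]
172 [(-8, 14, 224, 97, 94, 95), (5, 9, 230, 76, 75, 75), (11, 14, 230, 83, 81, 80), (18, 18, 231, 55, 52, 52)]
173 [(-7, 12, 222, 98, 95, 96), (5, 9, 227, 77, 75, 75), (11, 14, 227, 83, 80, 80), (19, 17, 228, 57, 55, 55)]
174 [(-7, 12, 219, 99, 97, 96), (5, 9, 224, 76, 75, 75), (12, 12, 225, 83, 81, 81), (18, 18, 224, 57, 54, 55)]
175 [(-9, 15, 214, 100, 98, 97), (2, 12, 219, 76, 75, 75), (12, 13
[... 1065 characters left out ...]
152, 171, 166, 171), (-172, 296, -3, 161, 157, 165)]
185 [(-189, 264, 2, 153, 152, 152), (-38, 69, 147, 134, 132, 134), (-27, 69, 151, 140, 137, 141), (-17, 70, 153, 168, 164, 171)]
186 [(-191, 267, -4, 157, 155, 156), (-180, 269, -2, 156, 154, 155), (-27, 69, 147, 123, 121, 123), (-16, 69, 151, 141, 138, 146)]
187 [(-185, 258, -2, 157, 156, 156), (-175, 263, -1, 157, 155, 155), (-167, 271, -2, 143, 141, 142), (-16, 68, 148, 102, 101, 148)]
188 [(-179, 250, 0, 157, 155, 157), (-171, 257, -1, 158, 156, 157), (-165, 267, -4, 156, 154, 159), (-5, 52, 157, 79, 80, 193)]
189 [(-176, 245, -1, 158, 155, 156), (-170, 256, -4, 159, 157, 158), (-161, 262, -4, 125, 124, 188), (0, 46, 158, 69, 71, 216)]
```

View pics/p3.png

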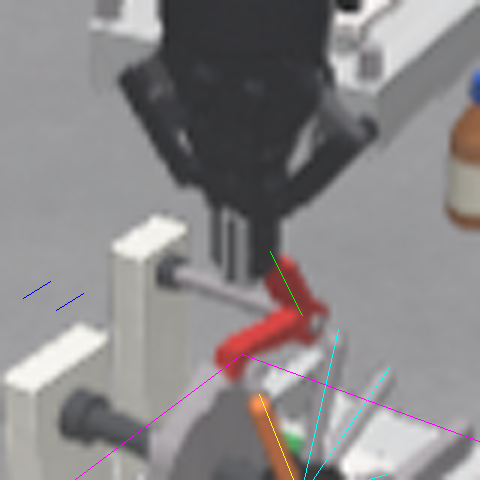

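The tip bottom is now at crop (235,283), which is z≈198 mm for TCP 162. So the offset is about +35 mm and the finger stands on the wheel side of the tab. I'll go down 12 mm and push.

move_arm([
  [[0,0.006,0,0],[0,0.012,0,0],[0,0.012,0,0]],
])

```text
time: 4.75
ee_pos: [0.5589, -0.0038, 0.1502]
tcp_rot: [-90.1, -0.0, -96.5]
wrist_force: [0.3, -0.4, 0.4]
opening: -0.0002
```

move_arm([
  [[-0.006,0,0,0],[-0.012,0,0,0],[-0.018,0,0,0],[-0.023,0,0,0],[-0.028,0,0,0]],
])

```text
time: 5.25
ee_pos: [0.5627, 0.0245, 0.1516]
tcp_rot: [-90.0, -0.0, -96.5]
wrist_force: [-1.0, -1.3, 0.8]
opening: -0.0002
```

move_arm([
  [[-0.005,0,0,0],[-0.01,0,0,0],[-0.015,0,0,0],[-0.018,0,0,0],[-0.018,0,0,0]],
])

```text
time: 5.75
ee_pos: [0.5646, 0.0425, 0.1511]
tcp_rot: [-90.0, 0.0, -96.5]
wrist_force: [-0.1, -0.6, 1.1]
opening: -0.0001
```

Run:
```python
from h import *
from workcell import camera
go([2,67,150])
c=camera("scene")
cv2.imwrite("pics/p4.png",overlay(c,(215,135,295,215),6,.15,.75))
```

```text
t 5.75 rot [-9.002e+01  2.000e-02 -9.649e+01] feeder pos [  2.7  68.1 151.1] F [-0.1 -0.6  1.1]
[2, 67, 150] shift [ 0.0012  0.0011 -0.0007] turn -0.29
```

View pics/p4.png

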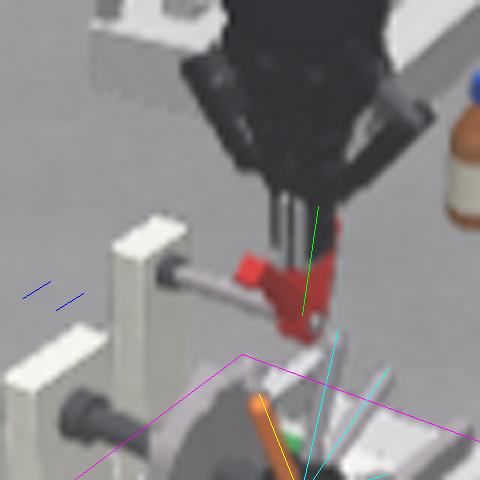

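The pawl is lifted: nose at crop (250,268) and tab upright past the pivot, roughly 0.75 rad. Now straight up, over to the star on the -y side of the orange peg, and down.

move_arm([
  [[0,-0.02,0,0],[0,-0.045,0,0],[0,-0.075,0,0],[0,-0.075,0,0]],
])

```text
time: 6.2
ee_pos: [0.5657, 0.042, 0.2305]
tcp_rot: [-89.7, 0.1, -96.5]
wrist_force: [0.1, 0.1, 1.3]
opening: -0.0002
```

move_arm([
  [[0.03,0,0.012,0],[0.06,0,0.025,0],[0.09,0,0.037,0],[0.121,0,0.05,0],[0.121,0,0.05,0]],
])

```text
time: 6.7
ee_pos: [0.601, -0.0873, 0.2249]
tcp_rot: [-90.1, -0.0, -96.7]
wrist_force: [0.1, 0.1, 0.1]
opening: 0.0004
```

Run:
```python
from h import *
from workcell import camera
go([52,-53,132])
c=camera("scene")
cv2.imwrite("pics/p5.png",overlay(c,(215,135,295,215),6,.15,.75))
```

```text
t 6.7 rot [-9.008e+01 -2.000e-02 -9.672e+01] feeder pos [ 52.9 -56.9 224.9] F [0.1 0.1 0.1]
[52, -53, 132] shift [-0.0039  0.0929 -0.0008] turn -0.52
```

View pics/p5.png

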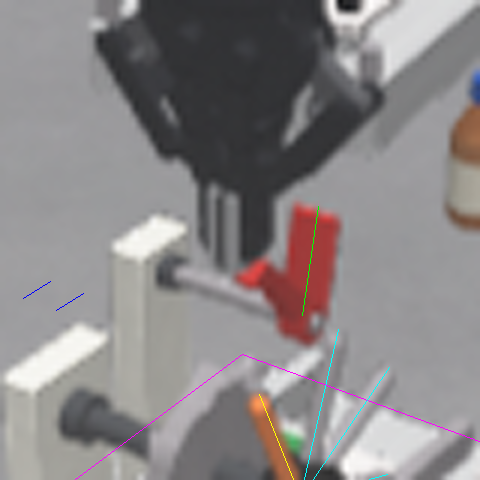

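The pawl stays up, matching the 0.75 rad overlay: tab top at (318,208), nose at (250,272). The finger hangs beyond the -y side of the orange peg. Descending now, then pushing.

move_arm([
  [[0,0.025,0,0],[0,0.05,0,0],[0,0.075,0,0],[0,0.092,0,0],[0,0.092,0,0]],
])

```text
time: 7.25
ee_pos: [0.599, -0.0828, 0.1316]
tcp_rot: [-90.3, 0.0, -96.5]
wrist_force: [-0.7, 0.7, 0.1]
opening: -0.0
```

move_arm([
  [[-0.007,0,0,0],[-0.014,0,0,0],[-0.021,0,0,0],[-0.028,0,0,0],[-0.034,0,0,0]],
])

```text
time: 7.75
ee_pos: [0.605, -0.0496, 0.1358]
tcp_rot: [-89.9, -0.0, -96.5]
wrist_force: [-0.7, -4.0, 4.0]
opening: -0.0001
```

move_arm([
  [[-0.006,0,0,0],[-0.012,0,0,0],[-0.018,0,0,0],[-0.024,0,0,0],[-0.026,0,0,0]],
])

```text
time: 8.25
ee_pos: [0.6072, -0.0238, 0.1337]
tcp_rot: [-90.1, -0.0, -96.5]
wrist_force: [0.1, -4.2, -1.2]
opening: -0.0
```

Run:
```python
from h import *
from workcell import camera
go([52,9,132])
c=camera("scene")
cv2.imwrite("pics/p6.png",overlay(c,(215,135,295,215),6,-.66,.75))
```

```text
t 8.25 rot [-9.006e+01 -1.000e-02 -9.650e+01] feeder pos [ 52.3   6.9 133.7] F [ 0.1 -4.2 -1.2]
[52, 9, 132] shift [-0.0021  0.0017 -0.0003] turn -0.3
```

View pics/p6.png

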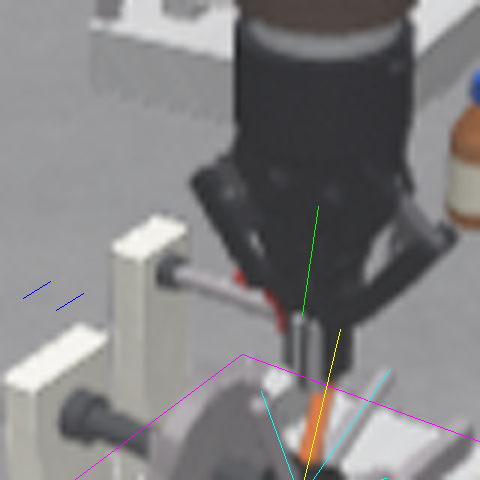

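The orange peg (315,425) is now past the top and close to the -0.66 overlay line; geometry gives about -0.62. I'll nudge 2 mm more, back off 6 mm and lift out.

move_arm([
  [[-0.001,0,0,0],[-0.002,0,0,0],[-0.002,0,0,0],[0.002,0,0,0],[0.004,0,0,0]],
])

```text
time: 8.8
ee_pos: [0.6069, -0.0282, 0.1346]
tcp_rot: [-90.0, 0.1, -96.5]
wrist_force: [-0.1, -0.1, -0.5]
opening: -0.0001
```

move_arm([
  [[0,-0.02,0,0],[0,-0.05,0,0],[0,-0.085,0,0],[0,-0.115,0,0],[0,-0.115,0,0]],
])

```text
time: 9.3
ee_pos: [0.608, -0.0283, 0.2542]
tcp_rot: [-89.6, 0.1, -96.5]
wrist_force: [0.0, -0.0, 0.5]
opening: 0.0001
```

Run:
```python
from h import *
from workcell import camera
go([2,125,220])
c=camera("scene");np.savez("after.npz",**c)
hsv=cv2.cvtColor(c["color"],cv2.COLOR_BGR2HSV)
def peg(c,box,nm):
    x0,y0,x1,y1=box;hsv=cv2.cvtColor(c["color"],cv2.COLOR_BGR2HSV)[y0:y1,x0:x1]
    m=(hsv[...,0]>6)&(hsv[...,0]<20)&(hsv[...,1]>140);v,u=np.nonzero(m);u=u+x0;v=v+y0
    l=cv2.fitLine(np.c_[u,v].astype(np.float32),cv2.DIST_HUBER,0,.01,.01).ravel()
    # model: project peg line for each wheel angle, best mean perpendicular distance
    best=min((np.mean(np.abs(np.cross(B-A,np.c_[u,v]-A))/np.linalg.norm(B-A)),th) for th in np.arange(-1,.4,.01) for A,B in [[proj(c,w([50,r*np.sin(np.radians(-22.5)+.12-th),105+r*np.cos(np.radians(-22.5)+.12-th)])) for r in (22,82)]])
    print(nm,len(u),u.min(),u.max(),v.min(),v.max(),l.round(2),"wheel est",best)
import warnings;warnings.simplefilter("ignore")
peg(dict(np.load("scene0.npz")),(252,192,268,214),"before")
peg(c,(258,182,282,214),"after")
cv2.imwrite("pics/p7.png",overlay(c,(215,135,295,215),6,-.66,.75))
```

```text
t 9.3 rot [-8.962e+01  6.000e-02 -9.652e+01] feeder pos [ 53.5   2.5 254.2] F [ 0.  -0.   0.5]
[2, 125, 220] shift [-0.1222  0.034  -0.0524] turn -0.32
before 34 257 263 201 213 [  0.38   0.93 259.75 207.26] wheel est (np.float64(0.620492307199103), np.float64(0.19000000000000106))
after 57 265 271 191 211 [ 2.2000e-01 -9.7000e-01  2.6816e+02  2.0097e+02] wheel est (np.float64(0.6668322028368971), np.float64(-0.6099999999999997))
```

View pics/p7.png

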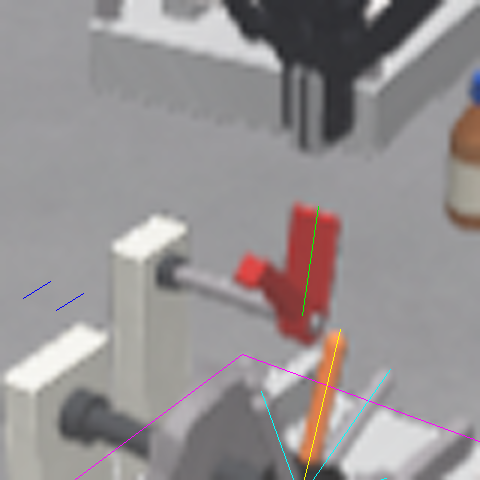

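The orange peg (340,335)–(315,450) lies on the -0.66 line, with a fit of about -0.61, and the pawl is still up. Now round to the +y side of the tab.

move_arm([
  [[-0.025,0,-0.011,0],[-0.055,0,-0.024,0],[-0.085,0,-0.037,0],[-0.115,0,-0.051,0],[-0.122,0.0,-0.052,0]],
])

```text
time: 9.85
ee_pos: [0.5678, 0.1013, 0.2486]
tcp_rot: [-90.1, 0.0, -96.4]
wrist_force: [-0.5, -0.7, -1.2]
opening: -0.0002
```

move_arm([
  [[0,0.03,0,0],[0,0.06,0,0],[0,0.09,0,0],[0,0.106,0,0],[0,0.106,0,0]],
])

```text
time: 10.35
ee_pos: [0.5676, 0.0981, 0.1398]
tcp_rot: [-90.3, -0.1, -96.5]
wrist_force: [-0.0, -0.0, -0.2]
opening: -0.0001
```

Run:
```python
from h import *
go([0,73,146])
```

```text
t 10.35 rot [-9.030e+01 -8.000e-02 -9.654e+01] feeder pos [ -0.3 123.8 139.8] F [-0.  -0.  -0.2]
[0, 73, 146] shift [ 0.0508 -0.0061  0.0005] turn -0.34
```

move_arm([
  [[0.008,0,0,0],[0.016,0,0,0],[0.024,0,0,0],[0.032,0,0,0],[0.038,0,0,0]],
])

```text
time: 10.85
ee_pos: [0.5651, 0.0603, 0.1441]
tcp_rot: [-89.9, 0.0, -96.6]
wrist_force: [-0.3, 2.7, 1.9]
opening: 0.0002
```

move_arm([
  [[0.003,0,0,0],[0.006,0,0,0],[0.008,0,0,0],[0.009,0,0,0],[0.01,0,0,0]],
])

```text
time: 11.35
ee_pos: [0.5636, 0.0512, 0.1431]
tcp_rot: [-90.0, 0.0, -96.5]
wrist_force: [0.6, 1.9, -0.9]
opening: -0.0003
```

Run:
```python
from h import *
go([0,73,146])
```

```text
t 11.35 rot [-90.02   0.   -96.51] feeder pos [  0.8  76.7 143.1] F [ 0.6  1.9 -0.9]
[0, 73, 146] shift [ 0.0037 -0.0029 -0.0008] turn -0.31
```

Still at the light pivot resistance of about 2 N. Creeping on until the force rises.

move_arm([
  [[0.001,0,0,0],[0.002,0,0,0],[0.003,0,0,0],[0.003,0,0,0]],
])

```text
time: 11.75
ee_pos: [0.5631, 0.048, 0.1433]
tcp_rot: [-90.0, -0.0, -96.5]
wrist_force: [-0.2, 1.0, -0.4]
opening: -0.0003
```

move_arm([
  [[0.0005,0,0,0],[0.001,0,0,0],[0.0015,0,0,0],[0.0015,0,0,0]],
])

```text
time: 12.15
ee_pos: [0.5631, 0.0466, 0.1434]
tcp_rot: [-90.0, -0.0, -96.5]
wrist_force: [-0.6, 1.4, -0.6]
opening: 0.0
```

move_arm([
  [[0.001,0,0,0],[0.0015,0,0,0],[0.0015,0,0,0]],
])

```text
time: 12.45
ee_pos: [0.563, 0.0451, 0.1434]
tcp_rot: [-90.0, 0.0, -96.5]
wrist_force: [0.9, 2.2, -1.0]
opening: 0.0
```

move_arm([
  [[0.001,0,0,0],[0.0015,0,0,0],[0.0015,0,0,0]],
])

```text
time: 12.75
ee_pos: [0.563, 0.0448, 0.1434]
tcp_rot: [-90.0, 0.1, -96.5]
wrist_force: [1.3, 8.1, -0.7]
opening: 0.0003
```

The force jumped to 8 N and the motion stopped, so the pawl is at its end stop. Backing off, lifting and moving clear.

move_arm([
  [[-0.01,0,0,0],[-0.025,0,0,0],[-0.045,0,0,0],[-0.045,-0.03,0,0],[-0.045,-0.06,0,0]],
])

```text
time: 13.25
ee_pos: [0.5673, 0.0895, 0.2033]
tcp_rot: [-90.1, -0.1, -96.5]
wrist_force: [-0.4, -0.7, 1.1]
opening: 0.0001
```

move_arm([
  [[0,-0.04,0,0],[-0.02,-0.08,0,0],[-0.06,-0.1,0,0],[-0.1,-0.1,0,0],[-0.1,-0.1,0,0]],
])

```text
time: 13.75
ee_pos: [0.5796, 0.1924, 0.3028]
tcp_rot: [-90.0, 0.0, -96.3]
wrist_force: [0.5, -1.3, -0.8]
opening: 0.0
```

Run:
```python
from h import *
from workcell import camera
go([0,73,146])
c=camera("scene")
a=c["color"].astype(int);b=dict(np.load("scene0.npz"))["color"].astype(int)
for n,x in(("before",b),("now",a)):
    m=(x[...,2]>110)&(x[...,2]>2.5*x[...,1])&(x[...,2]>2.5*x[...,0]);m[:165]=0;m[205:]=0;m[:,:235]=0;m[:,285:]=0;v,u=np.nonzero(m);print(n,len(u),u.min(),u.max(),v.min(),v.max(),u.mean(),v.mean())
s=cv2.resize(overlay(c,(160,165,330,305),3,-.66,0),(320,264));z=overlay(c,(220,160,300,240),6,-.66,0)
z=np.hstack([z,cv2.copyMakeBorder(s,0,480-264,0,0,cv2.BORDER_CONSTANT)])
cv2.imwrite("pics/p8.png",z)
```

```text
t 13.75 rot [-8.999e+01  3.000e-02 -9.631e+01] feeder pos [  1.5 218.9 302.8] F [ 0.5 -1.3 -0.8]
[0, 73, 146] shift [ 0.146   0.1568 -0.0012] turn -0.11
before 50 251 264 177 196 257.86 189.22
now 48 251 264 177 196 257.875 189.10416666666666
```

View pics/p8.png

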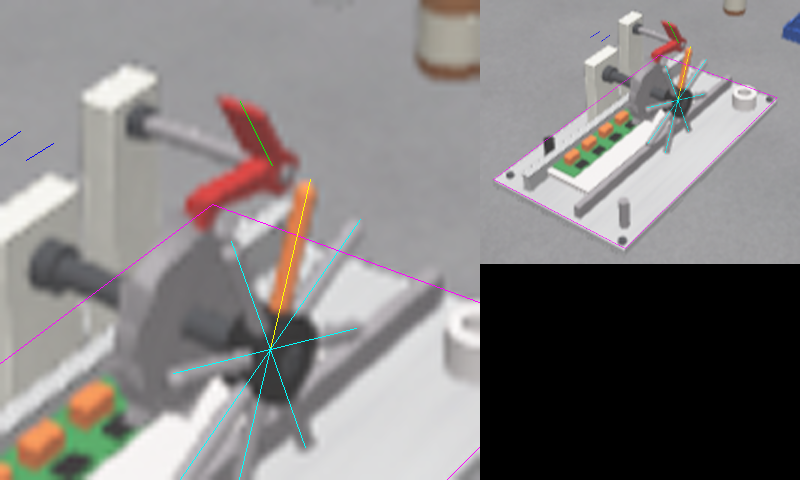

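The pawl's red pixels match the starting seated image to the pixel (tab top (230,98), nose (195,210)). The orange peg at (305,190) lies on the -0.66 line. The collar and dowel have not moved and the arm is clear.

```bash
python3 -c "
from workcell import job_done
print(job_done())"
```

```text
the job is handed in; nothing more can be done
None
```

The feeder is back one notch with the pawl seated, and the job was handed in at about 14 s of the 51 s allowed.

**What I did:** I pushed the thumb tab back so the pawl lifted to about 0.75 rad, well above the 0.25 needed to clear the teeth. With it up, I pushed the orange peg over the top by one notch. I then pushed the tab back until the force rose to about 8 N against its stop, and moved the arm clear.

**Last checks:**
- **Wheel:** the orange peg sits about 22° on the +y side. The camera fit, made with the pawl still up, put the wheel at about -0.61, inside the seating band of -0.78 to -0.54. In the last picture the peg still lies on the -0.66 line.
- **Pawl:** its outline in the image matches the original seated view to within a pixel.
- **Loose things:** the collar and dowel look undisturbed. I did not check the other items separately, but the arm passed well above them.

**What disagreed:** the real fingertip sat about 35 mm above the reported TCP height. My first push therefore passed over the tab without touching anything. I measured the offset with the depth camera and allowed for it from then on.

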